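# Start the clamp screw in the register stop's deep well

## Task

Take the red-handled screw from the wooden rack and lower it upright to the bottom of the well in the register stop, its T-bar in line with the two white marks so that its tongue drops into the slot down there. Then turn it about a quarter turn clockwise (seen from above) so that the thread catches, and let go of it; leave the black-handled screw in the rack.

Things in the scene. Friction and masses are not known exactly. Their poses are not given: they have to be found in the camera images.
- red_grip (a point): Centre of the red T-bar of the upright 132 mm screw to be fitted: 52 mm long (this point's y), 14 thick (x, grip across it), 24 high. Below this point: collar 68 mm wide at 26-32 mm, shank 24 mm in diameter to 108 mm, then a flat tongue, 5 thick (x), 28 long (y, like the bar), to the foot at 120 mm. It hangs by its collar in a rack hole; lift it 150 mm to pass over the neighbours (tops 134 mm up).
- black_grip (a point): Centre of the black T-bar of the wrong screw: same size and weight (about 0.22 kg), pointed foot; leave it in its hole. The fixed dark wooden rack (85 x 270 mm, top 90 mm above the table) has three 36 mm holes in a row, 80 mm apart, holding the red screw, the black screw and a round-topped wooden pin in any order; the T-bars lie roughly along the row.
- stop: Register stop, fixed: mint plate, aluminium tube. Origin on the well's axis at table height. Well 40 mm wide; funnel rim at z 102 mm, 62 wide, down to 40 at z 85. Brass insert at the bottom, z 18 mm: slot 20 mm wide between 10 mm high jaws, at first along y, in line with two white marks on the plate; tongue fits up to 25 deg off. On the bottom, T-bar centre is at z 138 mm (148 if on the jaws).
- insert (a joint): Turn of the brass threaded insert in the well, rad: 0 at the start, growing clockwise seen from above, stop at 1.3. A tongue in line with the slot turns about 0.65 rad freely before it drives the insert. Friction 0.12 N m, stays where left; it sinks 4 mm per rad as the thread draws in, so the screw may drop these few mm, at most until its collar meets the rim, when let go.
Not all that is in view belongs to the job. What is shaped like the part that bears red_grip but turquoise is not meant.

How it is judged:
On the way:
1. the red-handled screw stands upright on the bottom of the well, its tongue in the slot (horizontal distance between red_grip and stop below 0.02 m and z of red_grip in the frame of stop below 0.144 m and angle between red_grip's own z axis and vertical below 0.18 rad), for 0.1 s.
At the end, for the whole second after the job is handed in: The red-handled screw stands released in the well, within 10 degrees of upright, T-bar within 20 mm of the well's axis and at most 143 mm above the table; it has turned the insert clockwise to at least 0.2 rad; the black-handled screw is within 30 mm of its start (value of joint insert above 0.2 rad and horizontal distance between red_grip and stop below 0.02 m and z of red_grip in the frame of stop below 0.143 m and angle between red_grip's own z axis and vertical below 0.18 rad and distance of black_grip from where it was at the start of the episode below 0.03 m); the robot touches nothing.
It fails at once if the black-handled screw is pulled out of its hole or knocked over (distance of black_grip from where it was at the start of the episode above 0.04 m).
It also fails if it takes over 45 s, if anything falls off the work surface, if the arm or the gripper's body presses on something with over 40 N, if the wrist force passes 120 N, or if a joint passes its speed limit or range.

## Robot

A 6-joint arm with a two-finger parallel gripper is mounted at the origin on the work surface. World frame = base frame: x ahead of the robot, y to its left, z up, the work surface at z = 0. Lengths are in m, angles in rad, forces in N, time in s.
With the tool pointing down it reaches from about 0.225 to 0.875 m from the base axis. Payload 3.4 kg.
Tool frame: the origin (TCP) lies between the finger pads; the fingertips stand 19 mm ahead of it and the grasp point (between the pads) is the TCP; z points along the fingers, y is the line along which they close (so a half turn about z gives the same grasp; the last joint's range is limited). The gripper opens to 85 mm and grips with 20 to 120 N. Pads are 22 mm wide; open, the fingers measure 114 mm over their backs; the gripper's body (76 mm by 85 mm) begins 54 mm behind the grasp point. The pads swing forward as they close: fully open they stand 13 mm farther back than shut.
Start: joints at [1.103, 0.276, 1.505, -0, 1.361, -0.121], TCP at [0.195, 0.541, 0.25] pointing down, gripper open.
Joint ranges: [-2.89, 2.89], [-0.75, 2.08], [0.22, 2.7], [-1.18, 4.32], [0.11, 2.71], [-2.7, 2.7]. Speed limits (rad/s): [2.57, 2.57, 3.14, 3.14, 3.14, 3.14].

## Interface

Orientations are given as a unit quaternion [w, x, y, z].
In Python, from rig import get_state, imaging, ticket gives the robot as it stands. The module is installed in compiled form; this text tells all that it offers.
- The arm moves only by the shell command python3 -m inch 'ROWS' [FORCE]. ROWS is JSON, a list of rows, each an object with "claw": the opening, from -1 (shut) to 1 (fully open); "travel": the shift along the world's x, y, z in units of 200 mm (1.0 is 200 mm), a list of three; "turn": the turn about the world's z in units of 180 degrees (1.0 is 180 degrees). A call has 1 to 5 rows; each row is the pose to reach, as a shift and turn from the pose commanded when the call began, turning the shorter way round; what a row does not reach only later rows make up. A row lasts 1/10 s, in which the tool goes at most 50 mm and 8.59 degrees, less where a joint would pass 70% of its speed; a pose out of reach is approached as far as the arm can. A call with a number of a shift or a turn outside -1 to 1 is refused whole. A call with a gripper value outside its range is refused whole. The fingers move at their own pace and stop on an object; FORCE is the grip in N (left out, the last holds). Time passes only in rows, so rows that repeat a pose let the fingers close. It gives the time, the measured TCP pose, the force, the opening and the grip force at its end, in the units of the state.
- get_state(): the state, without advancing time (a new reading comes with each control period).
- imaging.get_image(name): name is "scene" or "top" or "wrist"; returns the picture (480x640x3 uint8, red, green, blue); there is no depth.
- imaging.camera_params(name): a dict with "camera_matrix" (3x3 intrinsics, pixels), "cam_to_world" (4x4, takes a point from camera to world coordinates); the wrist camera has in their place "T_tool_cam" (4x4, takes a point from camera to tool coordinates, whose origin is the TCP and whose axes are the flange's). Camera axes: x right, y down, z forward; pixel columns grow to the right and rows downward; lengths in m; the calibration is good to about 2 mm. The wrist camera is an equidistant fisheye: a pixel r from the principal point sees the ray r / f radians off the axis. A picture is of the moment at which its call begins: read the wrist's pose just before it. camera_params takes no time and is no camera call.
- ticket.sign_off(): hands the job in; it is judged then, once.
The state is a dict: "clock": time; "qpos": joint angles; "qd": joint speeds; "effort": joint torques, N m; "position": TCP position; "ee_rot": TCP orientation; "contact_force": force on the tool from outside, world axes, zero at the start; "moment": the same for the moment, N m; "width": finger opening in m; "gripper_force": force on a finger pad.
Only numpy, scipy, OpenCV 4.12 (cv2) and the standard library are available. Lean on these libraries where they do the work, as an engineer would, in place of code of your own. Each camera call takes 0.05 s, during which the arm holds its last target. There are 200 camera calls.

## Working session

There is one attempt and no reset: what is moved stays moved. The work goes in short steps, Python scripts to look and compute and a shell command to move; the robot and the scene stay as the last step left them, time stands still between calls to the robot, and variables do not carry over. Pictures are saved under pics/ and viewed, at most 10 in all, crops included, and the job is handed in when it is done.

```bash
mkdir -p pics; python3 - <<'E'
from rig import get_state, imaging
import cv2,numpy as np
for n in ["scene","top"]:
    cv2.imwrite(f"pics/{n}0.png",imaging.get_image(n)[:,:,::-1])
    p=imaging.camera_params(n);print(n,np.round(p["camera_matrix"],1).tolist(),np.round(p["cam_to_world"],4).tolist())
s=get_state();print(s["clock"],s["position"],s["ee_rot"],s["width"])
p=imaging.camera_params("wrist");print(p)
E
```

```text
scene [[470.2, 0.0, 317.1], [0.0, 470.2, 231.2], [0.0, 0.0, 1.0]] [[0.3385, 0.5089, -0.7915, 1.1595], [0.9409, -0.1829, 0.2849, -0.283], [0.0003, -0.8412, -0.5407, 0.5935], [0.0, 0.0, 0.0, 1.0]]
top [[447.8, 0.0, 320.4], [0.0, 447.8, 238.7], [0.0, 0.0, 1.0]] [[0.0239, -0.9773, 0.2103, 0.3251], [-0.9997, -0.0238, 0.0031, -0.0203], [0.0019, -0.2104, -0.9776, 0.7863], [0.0, 0.0, 0.0, 1.0]]
0.1 [0.19523442 0.54036443 0.24951017] [-2.26916155e-04  1.72523592e-01  9.85005024e-01 -8.13780293e-04] 0.08525601924109143
{'camera_matrix': array([[371.64829954,   0.        , 318.76506235],
       [  0.        , 371.64829954, 236.47275466],
       [  0.        ,   0.        ,   1.        ]]), 'T_tool_cam': array([[ 1.14293926e-04, -9.48237973e-01, -3.17560599e-01,
         8.13752834e-02],
       [ 9.99999968e-01,  1.80533285e-04, -1.79161375e-04,
        -1.24462137e-03],
       [ 2.27217878e-04, -3.17560568e-01,  9.48237963e-01,
        -1.24155639e-01],
       [ 0.00000000e+00,  0.00000000e+00,  0.00000000e+00,
         1.00000000e+00]])}
```

View pics/scene0.png

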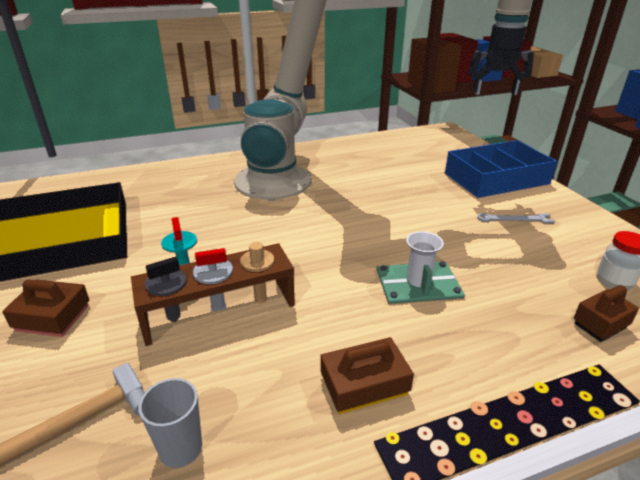

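View pics/top0.png

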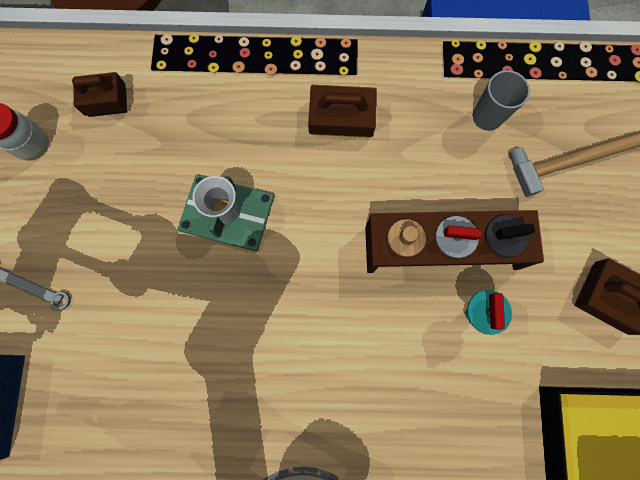

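The scene shows the rack with black, red and wooden-pin items. There are two candidates in top: a red bar with grey collar in the rack's middle hole at (463,233), and a red bar with turquoise collar at (497,310) outside the rack. The first fits, since it hangs in the rack and isn't turquoise. The stop is at about (214,197). I'll confirm in a crop.

```bash
cat >h.py <<'E'
import numpy as np,cv2
from rig import get_state, imaging
def unproj(n,uv,z):
    p=imaging.camera_params(n);K,T=p["camera_matrix"],p["cam_to_world"]
    d=T[:3,:3]@np.linalg.solve(K,[uv[0],uv[1],1]);o=T[:3,3]
    return o+d*(z-o[2])/d[2]
def proj(n,X):
    p=imaging.camera_params(n);K,T=p["camera_matrix"],p["cam_to_world"]
    c=K@(T[:3,:3].T@(np.array(X)-T[:3,3]));return c[:2]/c[2]
def wcam(s):
    from scipy.spatial.transform import Rotation as R
    p=imaging.camera_params("wrist");q=s["ee_rot"];M=np.eye(4)
    M[:3,:3]=R.from_quat([q[1],q[2],q[3],q[0]]).as_matrix();M[:3,3]=s["position"]
    return p["camera_matrix"],M@p["T_tool_cam"]
def wunproj(s,uv,z):
    K,T=wcam(s);x=(uv[0]-K[0,2])/K[0,0];y=(uv[1]-K[1,2])/K[1,1];r=np.hypot(x,y)+1e-12
    d=T[:3,:3]@np.array([x/r*np.sin(r),y/r*np.sin(r),np.cos(r)]);o=T[:3,3]
    return o+d*(z-o[2])/d[2]
def wproj(s,X):
    K,T=wcam(s);c=T[:3,:3].T@(np.array(X)-T[:3,3]);r=np.hypot(c[0],c[1]);t=np.arctan2(r,c[2])
    return K[:2,2]+K[0,0]*t*c[:2]/r
def redmask(im):
    h=cv2.cvtColor(im,cv2.COLOR_RGB2HSV)
    return (((h[...,0]<6)|(h[...,0]>174))&(h[...,1]>190)&(h[...,2]>90)).astype(np.uint8)
E
python3 - <<'E'
from h import *
im=cv2.cvtColor(cv2.imread("pics/top0.png"),cv2.COLOR_BGR2RGB)
m=redmask(im);m[:, :400]=0
n,l,st,c=cv2.connectedComponentsWithStats(m)
for i in range(1,n):
    if st[i,4]<80: continue
    ys,xs=np.where(l==i);r=cv2.minAreaRect(np.c_[xs,ys].astype(np.float32));b=cv2.boxPoints(r)
    print(st[i],c[i].round(1),r,unproj("top",c[i],.131))
    P=np.array([unproj("top",q,.134) for q in b]);print(P.round(4).tolist())
a=cv2.resize(im[200:350,400:550],(400,400),interpolation=2);b=cv2.resize(im[160:260,170:280],(440,400),interpolation=2)
cv2.imwrite("pics/crop1.png",np.hstack([a,b[:,:400]])[:,:,::-1])
print(unproj("top",(214.5,196.5),.102))
E
```

```text
[448 226  34  12 283] [464.4 231.2] ((464.4735107421875, 231.24717712402344), (33.877532958984375, 8.34509563446045), 6.115502834320068) [ 0.48277529 -0.23432465  0.131     ]
[[0.4778, -0.2075, 0.134], [0.4906, -0.2093, 0.134], [0.4863, -0.2596, 0.134], [0.4735, -0.2576, 0.134]]
[494 293  10  36 295] [498.8 310.7] ((498.75054931640625, 310.5113220214844), (35.3271598815918, 8.355010032653809), 87.39744567871094) [ 0.36569806 -0.27897137  0.131     ]
[[0.3908, -0.2721, 0.134], [0.3916, -0.2842, 0.134], [0.3413, -0.2834, 0.134], [0.3404, -0.2715, 0.134]]
[0.5369739  0.15230455 0.102     ]
```

View pics/crop1.png

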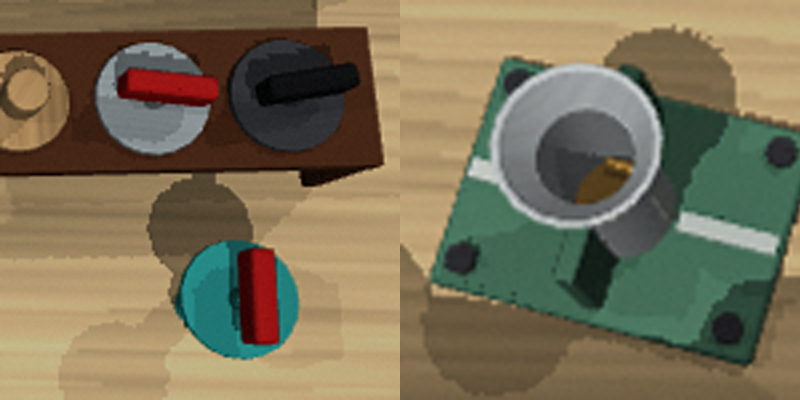

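The crop confirms it: the screw in the rack's middle hole has a grey collar and the other's is turquoise. The mint plate has its marks at about (191,202) and (252,218), and the rim centre is at (214.5,196.5). I'm moving over the rack.

```bash

python3 -m inch '[{"claw":1,"travel":[0.36,-0.97,0],"turn":-0.104},{"claw":1,"travel":[0.36,-0.97,0],"turn":-0.104},{"claw":1,"travel":[0.36,-0.97,0],"turn":-0.104},{"claw":1,"travel":[0.36,-0.97,0],"turn":-0.104},{"claw":1,"travel":[0.36,-0.97,0],"turn":-0.104}]' 40
python3 -m inch '[{"claw":1,"travel":[0.36,-0.97,0],"turn":-0.104},{"claw":1,"travel":[0.36,-0.97,0],"turn":-0.104},{"claw":1,"travel":[0.36,-0.97,0],"turn":-0.104},{"claw":1,"travel":[0.36,-0.97,0],"turn":-0.104},{"claw":1,"travel":[0.36,-0.97,0],"turn":-0.104}]'
python3 -m inch '[{"claw":1,"travel":[0.36,-0.97,0],"turn":-0.104},{"claw":1,"travel":[0.36,-0.97,0],"turn":-0.104},{"claw":1,"travel":[0.36,-0.97,0],"turn":-0.104},{"claw":1,"travel":[0.36,-0.97,0],"turn":-0.104},{"claw":1,"travel":[0.36,-0.97,0],"turn":-0.104}]'
```

```text
clock: 0.6
position: [0.2678, 0.3422, 0.25]
ee_rot: [0.0, 0.332, 0.943, -0.002]
contact_force: [-0.2, 1.0, -0.0]
width: 0.0853
gripper_force: 0.0
clock: 1.1
position: [0.3412, 0.1489, 0.2503]
ee_rot: [0.001, 0.483, 0.876, -0.001]
contact_force: [-0.5, 1.1, 0.4]
width: 0.0853
gripper_force: 0.0
clock: 1.6
position: [0.4142, -0.045, 0.2503]
ee_rot: [0.001, 0.618, 0.786, -0.0]
contact_force: [-0.6, 0.6, -0.2]
width: 0.0855
gripper_force: 0.0
```

```bash

python3 -m inch '[{"claw":1,"travel":[0.35,-0.95,0],"turn":-0.104},{"claw":1,"travel":[0.35,-0.95,0],"turn":-0.104},{"claw":1,"travel":[0.35,-0.95,0],"turn":-0.104},{"claw":1,"travel":[0.35,-0.95,0],"turn":-0.104},{"claw":1,"travel":[0.35,-0.95,0],"turn":-0.104}]'
python3 - <<'E'
from h import *
s=get_state();im=imaging.get_image("wrist");cv2.imwrite("pics/w1.png",im[:,:,::-1])
print(s["position"],s["ee_rot"],s["qpos"])
m=redmask(im);n,l,st,c=cv2.connectedComponentsWithStats(m)
for i in range(1,n):
    if st[i,4]<150: continue
    ys,xs=np.where(l==i);r=cv2.minAreaRect(np.c_[xs,ys].astype(np.float32));b=cv2.boxPoints(r)
    print(st[i],r)
    P=np.array([wunproj(s,q,.134) for q in b]);print(P.round(4).tolist(),P.mean(0))
print(wproj(s,[.482,-.2335,.134]))
E
```

```text
clock: 2.1
position: [0.4846, -0.2352, 0.2494]
ee_rot: [0.001, 0.737, 0.676, -0.0]
contact_force: [-0.7, 1.0, 0.0]
width: 0.0852
gripper_force: 0.0
[ 0.48455068 -0.23524977  0.24936051] [ 1.33827921e-03  7.36784373e-01  6.76126450e-01 -1.39493653e-04] [-5.80584208e-01  2.20459373e-01  1.58435129e+00 -9.53288606e-04
  1.33425565e+00 -4.94552325e-01]
[148 285  60  18 594] ((177.5, 293.5), (17.0, 59.0), 90.0)
[[0.3499, -0.2634, 0.134], [0.3993, -0.2659, 0.134], [0.3962, -0.2801, 0.134], [0.3455, -0.2782, 0.134]] [ 0.37271338 -0.27189589  0.134     ]
[314.56147219 234.19749871]
```

View pics/w1.png

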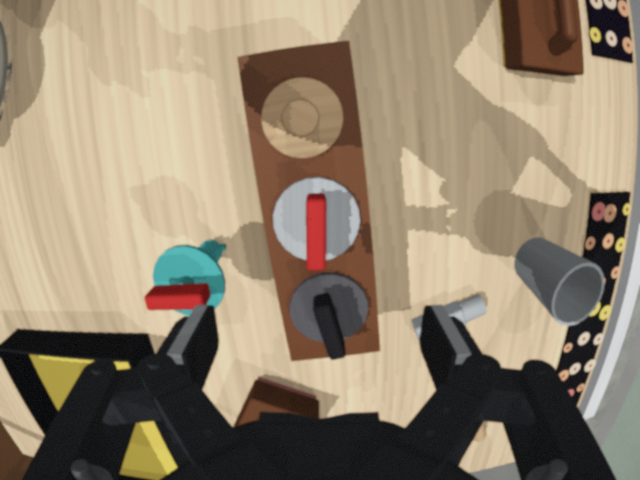

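The red bar is at (316,232) in the middle hole, black at (329,325) and the turquoise decoy at (188,285). I'll refine the bar pose with a looser mask.

```bash

python3 - <<'E'
from h import *
s=get_state();im=cv2.imread("pics/w1.png")[:,:,::-1].astype(int)
m=((im[...,0]>100)&(im[...,1]<70)&(im[...,2]<70)).astype(np.uint8)
m[:,:290]=0;m[:,345:]=0;m[:180]=0;m[285:]=0
ys,xs=np.where(m);r=cv2.minAreaRect(np.c_[xs,ys].astype(np.float32));print(r,m.sum())
P=np.array([wunproj(s,q,.134) for q in cv2.boxPoints(r)]);print(P.round(4).tolist(),P.mean(0))
# rows: bright-red top face extents
for y in (200,215,230,245,260): 
    x=np.where(m[y])[0];print(y,x.min(),x.max(),wunproj(s,((x.min()+x.max())/2,y),.134).round(4))
E
```

```text
((308.6986389160156, 237.76336669921875), (84.04912567138672, 51.079063415527344), 75.41107940673828) 1606
[[0.4551, -0.2068, 0.134], [0.4885, -0.201, 0.134], [0.4986, -0.2601, 0.134], [0.4628, -0.2672, 0.134]] [ 0.47625134 -0.23376961  0.134     ]
200 307 325 [ 0.4835 -0.2069  0.134 ]
215 307 325 [ 0.4826 -0.2171  0.134 ]
230 308 325 [ 0.482  -0.2276  0.134 ]
245 308 325 [ 0.4811 -0.2383  0.134 ]
260 299 324 [ 0.4767 -0.2491  0.134 ]
```

```bash

python3 -m inch '[{"claw":1,"travel":[-0.015,0.01,-0.2],"turn":0},{"claw":1,"travel":[-0.015,0.01,-0.4],"turn":0},{"claw":1,"travel":[-0.015,0.01,-0.55],"turn":0},{"claw":1,"travel":[-0.015,0.01,-0.63],"turn":0},{"claw":1,"travel":[-0.015,0.01,-0.63],"turn":0}]'
python3 -m inch '[{"claw":-1,"travel":[0,0,0],"turn":0},{"claw":-1,"travel":[0,0,0],"turn":0},{"claw":-1,"travel":[0,0,0],"turn":0},{"claw":-1,"travel":[0,0,0],"turn":0},{"claw":-1,"travel":[0,0,0],"turn":0}]' 50
python3 -m inch '[{"claw":-1,"travel":[0,0,0],"turn":0},{"claw":-1,"travel":[0,0,0],"turn":0},{"claw":-1,"travel":[0,0,0],"turn":0}]'
```

```text
clock: 2.65
position: [0.4768, -0.2255, 0.1219]
ee_rot: [-0.004, 0.735, 0.678, -0.0]
contact_force: [-1.2, 0.5, 0.1]
width: 0.0854
gripper_force: 0.0
clock: 3.15
position: [0.4793, -0.2296, 0.1253]
ee_rot: [0.001, 0.736, 0.677, 0.001]
contact_force: [-2.0, 2.4, 6.6]
width: 0.0133
gripper_force: 49.1
clock: 3.45
position: [0.4794, -0.2297, 0.1253]
ee_rot: [0.001, 0.736, 0.677, 0.001]
contact_force: [2.6, 1.1, 6.4]
width: 0.0131
gripper_force: 49.9
```

```bash

python3 -m inch '[{"claw":-1,"travel":[0,0,0.15],"turn":0},{"claw":-1,"travel":[0,0,0.35],"turn":0},{"claw":-1,"travel":[0,0,0.55],"turn":0},{"claw":-1,"travel":[0,0,0.72],"turn":0},{"claw":-1,"travel":[0,0,0.82],"turn":0}]'
python3 -m inch '[{"claw":-1,"travel":[0,0,0],"turn":0}]'
python3 - <<'E'
from h import *
im=imaging.get_image("scene");cv2.imwrite("pics/s2.png",im[60:360,100:500][:,:,::-1].repeat(2,0).repeat(2,1)[:600,:800])
l=[unproj("top",q,z) for q in [(214.5,196.5)] for z in (.102,)];print(l)
for z in (.005,.01):
    a=unproj("top",(190.5,202),z);b=unproj("top",(252,218),z);d=a-b;print(z,a,b,np.degrees(np.arctan2(d[0],d[1])))
    n=np.array([-d[1],d[0]])/np.hypot(d[0],d[1]);print("axis offset from marks line",n@(l[0]-b)[:2])
# refine rim: scene
t=cv2.imread("pics/top0.png")
hsv=cv2.cvtColor(t,cv2.COLOR_BGR2HSV)[185:250,172:280];
m=((hsv[...,1]<45)&(hsv[...,2]>150)).astype(np.uint8);n_,lab,st,c=cv2.connectedComponentsWithStats(m)
for i in range(1,n_):
    if st[i,4]>15:
        ys,xs=np.where(lab==i);print(st[i]+[172,185,0,0,0],c[i]+[172,185],cv2.minAreaRect(np.c_[xs,ys].astype(np.float32)))
E
```

```text
clock: 3.95
position: [0.4786, -0.2296, 0.2907]
ee_rot: [0.001, 0.736, 0.677, 0.0]
contact_force: [-0.4, -0.1, -2.3]
width: 0.0132
gripper_force: 50.1
clock: 4.05
position: [0.4793, -0.23, 0.2909]
ee_rot: [0.003, 0.736, 0.677, 0.001]
contact_force: [1.4, -0.7, -2.2]
width: 0.0127
gripper_force: 50.1
[array([0.5369739 , 0.15230455, 0.102     ])]
0.005 [0.5555273  0.21954449 0.005     ] [0.52827522 0.10627047 0.005     ] 13.52744295959182
axis offset from marks line 0.0023105210670519485
0.01 [0.55405271 0.2180096  0.01      ] [0.52697502 0.10546045 0.01      ] 13.527442959591813
axis offset from marks line 0.0012358643859725236
[187 185  48  32 294] [212.53061224 197.68027211] ((38.5, 15.5), (31.0, 47.0), 90.0)
[239 213  26  11 124] [251.39516129 217.68548387] ((79.58824157714844, 32.647064208984375), (25.223705291748047, 4.850712299346924), 14.03624439239502)
```

View pics/s2.png

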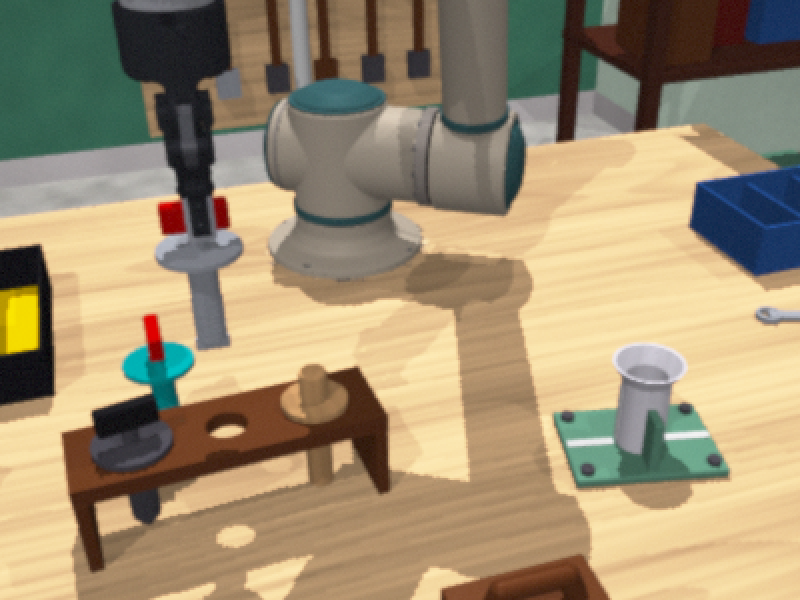

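The screw is held upright with its foot clear; black and the pin are undisturbed. Carrying it to the stop.

```bash

python3 -m inch '[{"claw":-1,"travel":[0.03,0.15,0],"turn":-0.025},{"claw":-1,"travel":[0.06,0.36,0],"turn":-0.025},{"claw":-1,"travel":[0.09,0.58,0],"turn":-0.025},{"claw":-1,"travel":[0.12,0.78,0],"turn":-0.025},{"claw":-1,"travel":[0.147,0.96,0],"turn":-0.025}]'
python3 -m inch '[{"claw":-1,"travel":[0.03,0.2,0],"turn":-0.025},{"claw":-1,"travel":[0.06,0.42,0],"turn":-0.025},{"claw":-1,"travel":[0.09,0.64,0],"turn":-0.025},{"claw":-1,"travel":[0.12,0.84,0],"turn":-0.025},{"claw":-1,"travel":[0.147,0.96,0],"turn":-0.025}]'
python3 -m inch '[{"claw":-1,"travel":[0,0,0],"turn":0},{"claw":-1,"travel":[0,0,0],"turn":0},{"claw":-1,"travel":[0,0,0],"turn":0}]'
python3 - <<'E'
from h import *
print(unproj("scene",(425,242.5),.102))
im=imaging.get_image("scene");w=imaging.get_image("wrist");t=imaging.get_image("top")
a=cv2.resize(im[80:310,330:530],(520,598));b=cv2.resize(t[120:320,150:250],(280,560))
b=cv2.copyMakeBorder(b,0,38,0,0,0);cv2.imwrite("pics/s3.png",np.hstack([a,b])[:,:,::-1])
E
```

```text
clock: 4.6
position: [0.5064, -0.0351, 0.2855]
ee_rot: [-0.002, 0.762, 0.648, -0.002]
contact_force: [1.4, -0.3, -1.3]
width: 0.0132
gripper_force: 50.1
clock: 5.1
position: [0.5358, 0.1575, 0.2853]
ee_rot: [-0.002, 0.786, 0.618, -0.002]
contact_force: [-0.4, -0.9, -1.9]
width: 0.013
gripper_force: 50.1
clock: 5.4
position: [0.5365, 0.1537, 0.2868]
ee_rot: [-0.0, 0.787, 0.617, -0.002]
contact_force: [0.3, -0.1, -1.1]
width: 0.0133
gripper_force: 50.0
[0.54473347 0.15214955 0.102     ]
```

View pics/s3.png

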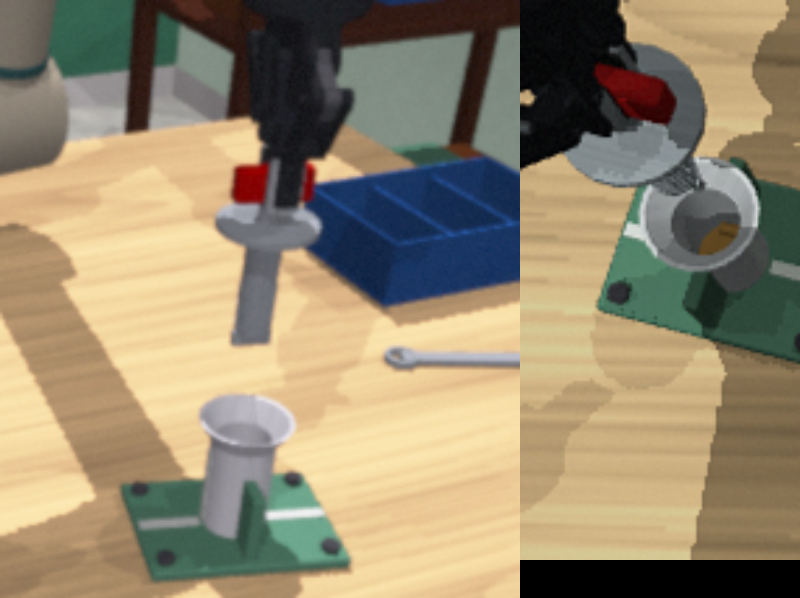

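```bash

python3 - <<'E'
from h import *
th=np.linspace(0,2*np.pi,90)
def box(n,x,y,z,R):
    P=np.array([proj(n,[x+R*np.cos(t),y+R*np.sin(t),z]) for t in th]);return np.r_[P.min(0),P.max(0)]
from scipy.optimize import least_squares
top=np.array([193,175.75,236,217]);sc=np.array([406.9,231.9,443.5,252])
for n,o in (("top",top),("scene",sc)):
    r=least_squares(lambda p:box(n,p[0],p[1],.102,p[2])-o,[.537,.152,.033]);print(n,r.x,r.fun.round(1))
r=least_squares(lambda p:np.r_[box("top",p[0],p[1],.102,p[2])-top,box("scene",p[0],p[1],.102,p[2])-sc],[.537,.152,.033]);print("both",r.x,r.fun.round(1))
s=get_state();print(s["position"])
# collar observed: scene bbox crop x 215-322,y 197-250
c=np.array([330+215/2.6,80+199/2.6,330+322/2.6,80+251/2.6])
r=least_squares(lambda p:box("scene",p[0],p[1],.257,p[2])-c,[.537,.152,.033]);print("collar",r.x,r.fun.round(1))
print("foot",unproj("scene",(426.9,211.9),.164))
E
```

```text
top [0.53753153 0.15232814 0.03429621] [-0.  0.  0. -0.]
scene [0.54223495 0.15381746 0.0335706 ] [ 0. -0. -0.  0.]Traceback (most recent call last):
  File "<stdin>", line 9, in <module>
    return func(*args, **kwargs)
    vector_fun = VectorFunction(
        fun_wrapped,
    ...<6 lines>...
        workers=workers
    )
    self.J, dct = approx_derivative(
                  ~~~~~~~~~~~~~~~~~^
        self.fun_wrapped, self.x, f0=self.f, **finite_diff_options
        ^^^^^^^^^^^^^^^^^^^^^^^^^^^^^^^^^^^^^^^^^^^^^^^^^^^^^^^^^^
    )
    ^
    J, _nfev = _dense_difference(fun_wrapped, x0, f0, h,
               ~~~~~~~~~~~~~~~~~^^^^^^^^^^^^^^^^^^^^^^^^
                             use_one_sided, method,
                             ^^^^^^^^^^^^^^^^^^^^^^
                             mf)
                             ^^^
    df = [f_eval - f0 for f_eval in f_evals]
                                    ^^^^^^^
    f = np.atleast_1d(self.fun(x, *self.args, **self.kwargs))
                      ~~~~~~~~^^^^^^^^^^^^^^^^^^^^^^^^^^^^^^
    return np.atleast_1d(self.fun(x))
                         ~~~~~~~~^^^
    return self.f(x, *self.args, **self.kwargs)
           ~~~~~~^^^^^^^^^^^^^^^^^^^^^^^^^^^^^^
  File "<stdin>", line 9, in <lambda>
  File "<stdin>", line 4, in box
  File "h.py", line 8, in proj
    p=imaging.camera_params(n);K,T=p["camera_matrix"],p["cam_to_world"]
ValueError: time passes only in moves, steps and waits
```

```bash

python3 -m inch '[{"claw":-1,"travel":[0.01,0.01,-0.08],"turn":0},{"claw":-1,"travel":[0.01,0.01,-0.18],"turn":0},{"claw":-1,"travel":[0.01,0.01,-0.28],"turn":0},{"claw":-1,"travel":[0.01,0.01,-0.35],"turn":0},{"claw":-1,"travel":[0.01,0.01,-0.40],"turn":0}]'
python3 -m inch '[{"claw":-1,"travel":[0,0,0],"turn":0},{"claw":-1,"travel":[0,0,0],"turn":0}]'
python3 - <<'E'
from h import *
im=imaging.get_image("scene");t=imaging.get_image("top")
a=cv2.resize(im[130:330,350:500],(450,600));b=cv2.resize(t[130:260,150:225],(346,600))
cv2.imwrite("pics/s4.png",np.hstack([a,b])[:,:,::-1])
E
```

```text
clock: 6.05
position: [0.5388, 0.1559, 0.2073]
ee_rot: [-0.0, 0.787, 0.617, -0.001]
contact_force: [-0.1, -0.6, -1.5]
width: 0.0131
gripper_force: 50.0
clock: 6.25
position: [0.5396, 0.1565, 0.2088]
ee_rot: [0.0, 0.787, 0.617, 0.0]
contact_force: [-0.1, 0.8, -2.8]
width: 0.0133
gripper_force: 50.0
```

View pics/s4.png

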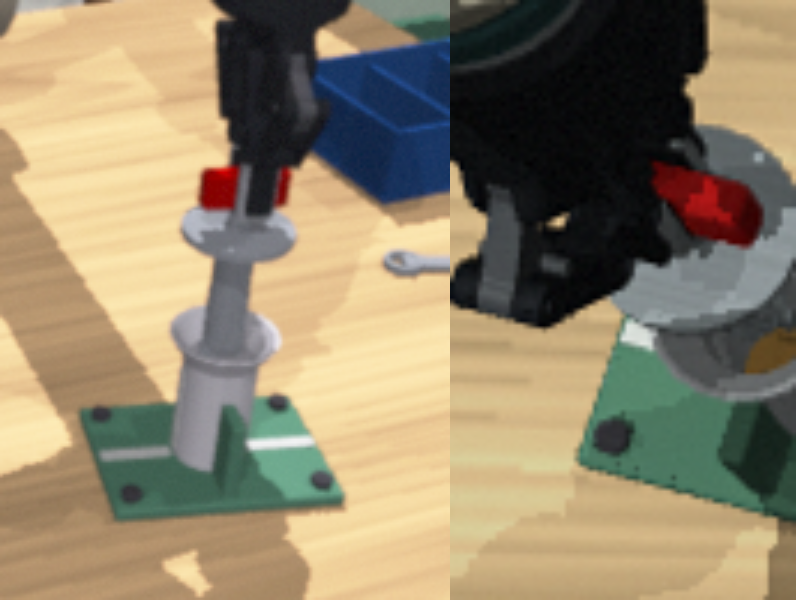

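The foot is inside the funnel near its centre at crop (228,345), with no contact force. Lowering on.

```bash

python3 -m inch '[{"claw":-1,"travel":[0,0,-0.05],"turn":0},{"claw":-1,"travel":[0,0,-0.11],"turn":0},{"claw":-1,"travel":[0,0,-0.17],"turn":0},{"claw":-1,"travel":[0,0,-0.22],"turn":0},{"claw":-1,"travel":[0,0,-0.25],"turn":0}]'
python3 -m inch '[{"claw":-1,"travel":[0,0,-0.02],"turn":0},{"claw":-1,"travel":[0,0,-0.04],"turn":0},{"claw":-1,"travel":[0,0,-0.06],"turn":0},{"claw":-1,"travel":[0,0,-0.075],"turn":0},{"claw":-1,"travel":[0,0,-0.075],"turn":0}]'
```

```text
clock: 6.85
position: [0.5384, 0.1567, 0.1565]
ee_rot: [-0.001, 0.787, 0.617, -0.001]
contact_force: [0.3, 0.1, -1.7]
width: 0.0134
gripper_force: 50.1
clock: 7.35
position: [0.5391, 0.1568, 0.143]
ee_rot: [-0.0, 0.787, 0.617, -0.0]
contact_force: [-0.2, -0.2, -1.4]
width: 0.0132
gripper_force: 50.1
```

It's below jaw level with no contact, so the tongue is in the slot. I'll settle it, then turn clockwise.

```bash

python3 -m inch '[{"claw":-1,"travel":[0,0,-0.01],"turn":0},{"claw":-1,"travel":[0,0,-0.01],"turn":0},{"claw":-1,"travel":[0,0,-0.01],"turn":0}]'
python3 -m inch '[{"claw":-1,"travel":[0,0,0],"turn":-0.035},{"claw":-1,"travel":[0,0,0],"turn":-0.07},{"claw":-1,"travel":[0,0,0],"turn":-0.105},{"claw":-1,"travel":[0,0,0],"turn":-0.14},{"claw":-1,"travel":[0,0,0],"turn":-0.175}]'
python3 -m inch '[{"claw":-1,"travel":[0,0,0],"turn":-0.035},{"claw":-1,"travel":[0,0,0],"turn":-0.07},{"claw":-1,"travel":[0,0,0],"turn":-0.105},{"claw":-1,"travel":[0,0,0],"turn":-0.14},{"claw":-1,"travel":[0,0,0],"turn":-0.175}]'
python3 -c "
from rig import get_state as g;s=g();print(s['moment'],s['contact_force'],s['qpos'])"
```

```text
clock: 7.65
position: [0.5393, 0.1568, 0.1415]
ee_rot: [0.0, 0.787, 0.617, 0.0]
contact_force: [-0.1, 0.4, -2.5]
width: 0.013
gripper_force: 50.1
clock: 8.15
position: [0.5393, 0.1568, 0.1415]
ee_rot: [0.0, 0.926, 0.379, 0.0]
contact_force: [-0.1, -0.2, -2.1]
width: 0.013
gripper_force: 50.1
clock: 8.65
position: [0.5396, 0.1551, 0.1407]
ee_rot: [0.002, 0.993, 0.114, 0.0]
contact_force: [2.1, -4.1, -6.6]
width: 0.0132
gripper_force: 49.4
[-0.94365    -0.50629156  0.10387979] [ 2.12201349 -4.14445149 -6.61410984] [ 0.1584107   0.33872127  1.70196159 -0.00442472  1.10096936  1.50281604]
```

```bash

python3 -m inch '[{"claw":-1,"travel":[0.005,-0.008,0],"turn":-0.035},{"claw":-1,"travel":[0.01,-0.015,0],"turn":-0.07},{"claw":-1,"travel":[0.01,-0.015,0],"turn":-0.105},{"claw":-1,"travel":[0.01,-0.015,0],"turn":-0.14},{"claw":-1,"travel":[0.01,-0.015,0],"turn":-0.175}]'
python3 -m inch '[{"claw":-1,"travel":[0,0,0],"turn":0},{"claw":-1,"travel":[0,0,0],"turn":0}]'
python3 -c "
from rig import get_state as g;s=g();print(s['moment'],s['contact_force'],s['qpos'])"
```

```text
clock: 9.15
position: [0.5395, 0.153, 0.1398]
ee_rot: [0.001, 0.987, -0.16, -0.002]
contact_force: [-0.3, -1.0, -7.7]
width: 0.0133
gripper_force: 49.3
clock: 9.35
position: [0.5396, 0.1531, 0.1404]
ee_rot: [0.001, 0.988, -0.157, -0.002]
contact_force: [-2.3, -2.3, -5.5]
width: 0.0133
gripper_force: 49.6
[-0.5287341   0.6419855   0.08066892] [-2.31008102 -2.26775601 -5.49668828] [ 1.53085208e-01  3.40092647e-01  1.70059381e+00 -1.11351092e-03
  1.10531418e+00  2.04031435e+00]
```

```bash

python3 -m inch '[{"claw":-0.3,"travel":[0,0,0],"turn":0},{"claw":0,"travel":[0,0,0],"turn":0},{"claw":0.3,"travel":[0,0,0],"turn":0},{"claw":0.5,"travel":[0,0,0],"turn":0},{"claw":0.5,"travel":[0,0,0],"turn":0}]'
python3 -m inch '[{"claw":0.5,"travel":[0,0,0],"turn":0},{"claw":0.5,"travel":[0,0,0.1],"turn":0},{"claw":0.5,"travel":[0,0,0.3],"turn":0},{"claw":0.5,"travel":[0,0,0.5],"turn":0},{"claw":0.5,"travel":[0,0,0.75],"turn":0}]'
python3 -m inch '[{"claw":0.5,"travel":[-0.2,0,0],"turn":0},{"claw":0.5,"travel":[-0.4,0,0],"turn":0},{"claw":0.5,"travel":[-0.6,0,0],"turn":0},{"claw":0.5,"travel":[-0.7,0,0],"turn":0},{"claw":0.5,"travel":[-0.7,0,0],"turn":0}]'
python3 - <<'E'
from h import *
im=imaging.get_image("scene");t=imaging.get_image("top")
a=cv2.resize(im[130:330,350:500],(450,600));b=cv2.resize(t[130:260,175:250],(346,600))
cv2.imwrite("pics/s5.png",np.hstack([a,b])[:,:,::-1])
E
```

```text
clock: 9.85
position: [0.5417, 0.154, 0.1418]
ee_rot: [-0.0, 0.987, -0.158, 0.001]
contact_force: [0.4, 0.3, 0.3]
width: 0.0645
gripper_force: 0.0
clock: 10.35
position: [0.5403, 0.1537, 0.2915]
ee_rot: [0.001, 0.987, -0.159, -0.002]
contact_force: [1.1, -0.1, 0.3]
width: 0.0636
gripper_force: 0.0
clock: 10.85
position: [0.3983, 0.1538, 0.2918]
ee_rot: [-0.0, 0.987, -0.158, -0.0]
contact_force: [1.7, 0.3, -0.2]
width: 0.0643
gripper_force: 0.0
```

View pics/s5.png

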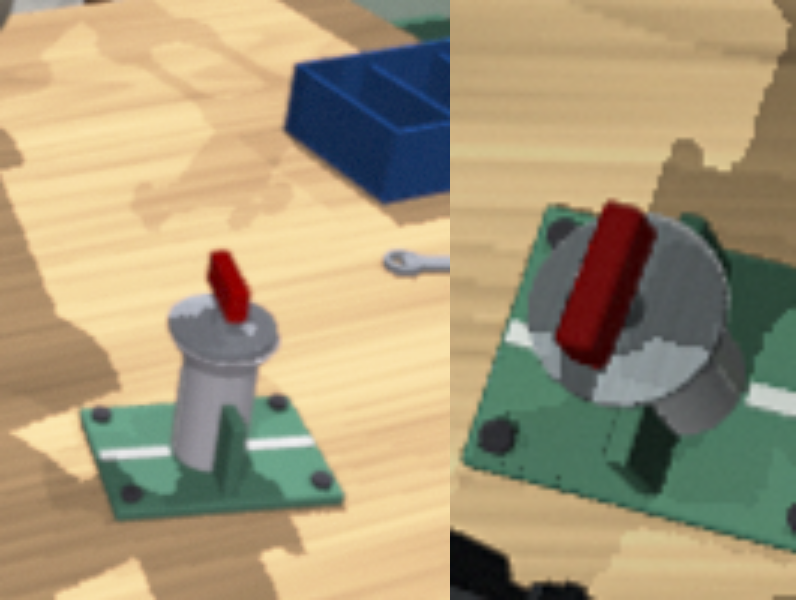

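The screw stands upright, its collar down at the rim, the bar square to the marks and the gripper clear.

```bash
python3 -c "
from rig import ticket;print(ticket.sign_off())"
```

```text
the job is handed in; nothing more can be done
None
```

The job is handed in: the red-handled screw stands released and upright in the well after about 94° clockwise, with its collar down at the rim and the black screw left in the rack; the sign-off returned no verdict, and I judged the insert's turn from the drive torque and the drop rather than reading it.

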